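# Seat the temperature logger in the dry-block heater and start the run

### The job

Take the orange-capped temperature logger from its stand, feel for the probe hole in the heater's aluminium block by sliding the stem lightly over the metal, and press the logger straight in until it is firmly home with its body flat on the block. Then press the heater's green start button and let everything go. Be gentle: never push the logger on the block with more than 40 N, do not start the heater before the logger is home, and leave the other logger and the sample jars where they are.

Things in the scene. Friction and masses are not known exactly. Their poses are not given: they have to be found in the camera images.
- logger_orange: loose logger, 0.08-0.17 kg: upright round body, diameter 26, 50 mm tall (aluminium, top 18 mm an orange cap), below it a plain steel stem, diameter 8, 50 mm long, flat square-edged end. Origin in the middle of it: 25 mm above the shoulder (body's flat underside), 75 mm above the stem's end; z up along it. Starts stem down in a loose hole of the stand, shoulder on the stand's top. Grip the body.
- logger_blue: the other logger, same shape with a blue cap, origin as for the orange one, in the stand's other hole; not to be moved
- stand: fixed white block, 70 (x) by 170 (y) by 58 mm high, origin under its centre, with two through holes of 14 mm diameter at 42 mm either side of the centre along its y; the loggers stand in them, their bodies above its top
- heater: fixed dry-block heater, cream case 86 mm high, origin on the table; case x -110 to +90, y -115 to +115 mm; front and control panel at -x. In its tray an aluminium block, 84 (x) by 150 (y) mm, flat top 92 mm above the table, immovable under working forces. On it: a small probe hole alone on the front strip; tube wells 17 mm wide, nearest row 29 mm behind it; 18 mm high tube caps in the far row.
- probe_well (a point): nominal hole centre at the block's top (heater x -12, y 0, z +92 mm). The block was laid with play: the true hole is off by up to 3.4 mm along heater x, 2 along y (2.4 to 4 mm in all). Blind vertical hole, diameter 9, 56 mm deep, sharp edge, no chamfer; the stem enters only within about 1 mm of its true centre. Home = logger's shoulder on the block's top, its origin 25 mm above this height.
- start (a joint): travel of the green start button, 0 up to 0.005 m fully down; spring return, about 4 N fully down; counts as pressed beyond 0.003
- start_top (a point): centre of the top face of the green start button (22 mm in diameter), pressed straight down; on the right front of the heater's panel (heater frame x -76, y -60 mm)
- jar_a: loose glass sample jar with white lid, 60 mm in diameter, 70 mm high, origin under its centre; not to be moved
- jar_b: a second jar like jar_a; not to be moved
There are look-alikes about, which are no part of the job. What is shaped like the logger_orange but turquoise is not meant.

How it is judged:
On the way, in this order (a step that is already met when the one before it is completed fails the run):
1. the orange logger's stem has entered the probe hole, at least 10 mm deep and upright (z of logger_orange in the frame of heater below 0.157 m and horizontal distance between logger_orange and probe_well below 0.008 m and angle between logger_orange's own z axis and vertical below 0.12 rad), for 0.05 s.
2. the logger is pressed firmly home (more than 3 N on the heater's block, shoulder within 2 mm of the block's top) for 0.15 s (z of logger_orange in the frame of heater below 0.119 m and horizontal distance between logger_orange and probe_well below 0.008 m and angle between logger_orange's own z axis and vertical below 0.08 rad and contact force between logger_orange and heater above 3 N), for 0.15 s.
3. the start button is pressed (value of joint start above 0.003 m), for 0.05 s.
At the end, for the whole second after the job is handed in: The orange logger stands upright (within 0.08 rad) and at rest in the probe hole, its shoulder within 2 mm of the block's top; the start button has come up again; the blue logger is within 15 mm and the jars within 20 mm of where they began (z of logger_orange in the frame of heater below 0.119 m and horizontal distance between logger_orange and probe_well below 0.008 m and angle between logger_orange's own z axis and vertical below 0.08 rad and linear speed of logger_orange below 0.02 m/s and value of joint start below 0.002 m and distance of logger_blue from where it was at the start of the episode below 0.015 m and distance of each of jar_a, jar_b from where it was at the start of the episode below 0.02 m); the robot touches nothing.
It fails at once if the logger is pressed on the heater or its block with more than 40 N (contact force between logger_orange and heater above 40 N).
It fails at once if the start button is pressed while the logger is not home (value of joint start above 0.003 m and (z of logger_orange in the frame of heater above 0.119 m or horizontal distance between logger_orange and probe_well above 0.008 m)).
It fails at once if the blue logger or a jar is disturbed (distance of logger_blue from where it was at the start of the episode above 0.015 m or distance of any of jar_a, jar_b from where it was at the start of the episode above 0.02 m).
It also fails if it takes over 72 s, if anything falls off the work surface, if the arm or the gripper's body presses on something with over 40 N, if the wrist force passes 120 N, or if a joint passes its speed limit or range.

### The arm

A 7-joint arm with a two-finger parallel gripper is mounted at the origin on the work surface. World frame = base frame: x ahead of the robot, y to its left, z up, the work surface at z = 0. Lengths are in m, angles in rad, forces in N, time in s.
With the tool pointing down it reaches from about 0.4 to 0.85 m from the base axis. Payload 4.5 kg.
Tool frame: the origin (TCP) lies at the very end of the fingers, on their centre line; the grasp point (between the pads) lies 19 mm behind it (r.grip_point_offset is the distance from the TCP to the grasp point, in m); y points along the fingers, x is the direction in which the jaws open and shut, and the axes are right-handed (so a half turn about y gives the same grasp; the last joint's range is limited). The gripper opens to 88 mm and grips with 3 to 60 N. Pads are 18 mm wide; open, the fingers measure 123 mm over their backs; the gripper's body (75 mm by 187 mm) begins 45 mm behind the grasp point.
Start: joints at [1.372, 0.689, -0.195, 1.565, 0.157, 0.902, -0.215], TCP at [0.144, -0.608, 0.239] pointing down, gripper open.
Joint ranges: [-3.01, 3.01], [-0.46, 2.08], [-1.47, 1.51], [0.13, 2.56], [-1, 4.14], [0.04, 2.09], [-2.66, 2.66]. Speed limits (rad/s): [2.57, 2.57, 3.14, 3.14, 3.14, 3.14, 3.14].

### API

Orientations are given as a unit quaternion [x, y, z, w].
In Python, from plant import get_state, snapshot, camera_params, job, r gives the robot as it stands.
- The arm moves only by the tool carry_out, never from a script. Its arguments are lists of equal length, an entry for each row: "offset": the shift along the world's x, y, z in m, a list of three; "twist": the turn about the world's z in degrees. In form: {"offset": [[tx, ty, tz], ...], "twist": [twist, ...]}. A call has 1 to 8 rows; each row shifts and turns the commanded pose from where the row before left it; what a row does not reach is not made up. A row lasts 1/8 s, in which the tool goes at most 62.5 mm and 10.7 degrees, less where a joint would pass 70% of its speed; a pose out of reach is approached as far as the arm can. A call with a gripper value outside its range is refused whole. "grip" is the finger opening in m, from 0 to 0.0881, set as the call begins (left out, the last holds). The fingers move at their own pace and stop on an object; "newtons" is the grip in N (left out, the last holds). Time passes only in rows, so rows that do not move let the fingers close. It gives the time, the measured TCP pose, the force and the opening at its end, in the units of the state.
- get_state(): the state, without advancing time (a new reading comes with each control period).
- snapshot(name): name is "scene" or "top" or "wrist"; returns the picture (384x512x3 uint8, red, green, blue); there is no depth.
- camera_params(name): a dict with "camera_matrix" (3x3 intrinsics, pixels), "dist_coeffs" ([k1, k2, p1, p2, k3] as OpenCV has them; the pictures are not rectified), "eye" and "orientation" of the camera in the world. Camera axes: x right, y up, looking along -z (the intrinsics and any distortion apply to the point x, -y, -z); pixel columns grow to the right and rows downward; lengths in m; the calibration is good to about 2 mm. A picture is of the moment at which its call begins: read the wrist's pose just before it. camera_params takes no time and is no camera call; for the wrist camera it gives the pose at the moment of the call.
- job.finish_job(): hands the job in, once; it reports no verdict.
The state is a dict: "clock": time; "q": joint angles; "qd": joint speeds; "joint_torque": joint torques, N m; "tool_pos": TCP position; "eef_rot": TCP orientation; "contact_force": force on the tool from outside, world axes, zero at the start; "moment": the same for the moment, N m; "opening": opening from 0.0 (shut) to 1.0 (fully open).
Only numpy, scipy, OpenCV 4.12 (cv2) and the standard library are available. Lean on these libraries where they do the work, as an engineer would, in place of code of your own. Each camera call takes 0.05 s, during which the arm holds its last target. There are 200 camera calls.

## Working session

There is one attempt and no reset: what is moved stays moved. The work goes in short steps, Python scripts to look and compute and a tool call to move; the robot and the scene stay as the last step left them, time stands still between calls to the robot, and variables do not carry over. Pictures are saved under pics/ and viewed, about 8 in all and at most 12, crops included, and the job is handed in when it is done.

Besides the shell and the picture viewer there is one more tool, called as name([rows], argument=value, ...), one row to a line, values as JSON. carry_out: Moves the arm, as the interface text tells. Its arguments: {"type":"object","properties":{"offset":{"type":"array"},"twist":{"type":"array"},"grip":{"type":"number"},"newtons":{"type":"number"}},"required":["offset","twist"]}

```bash
mkdir -p pics && ls
cat > h.py <<'E'
import numpy as np, cv2
from scipy.spatial.transform import Rotation as R
from plant import get_state, snapshot, camera_params, job, r
def cast(cp,uv,z):
    """pixels -> world points on plane z"""
    uv=np.atleast_2d(uv).astype(float)
    n=cv2.undistortPoints(uv[:,None],np.array(cp["camera_matrix"]),np.array(cp["dist_coeffs"]))[:,0]
    d=np.c_[n[:,0],-n[:,1],-np.ones(len(n))]
    o=cp["orientation"]; o=np.array(o)
    M=R.from_quat(o).as_matrix() if o.size==4 else o
    d=d@M.T; e=np.array(cp["eye"])
    return e+d*((z-e[2])/d[:,2])[:,None]
def proj(cp,P):
    P=np.atleast_2d(P).astype(float); o=np.array(cp["orientation"])
    M=R.from_quat(o).as_matrix() if o.size==4 else o
    c=(P-np.array(cp["eye"]))@M; c=c*[1,-1,-1]
    return cv2.projectPoints(c,np.zeros(3),np.zeros(3),np.array(cp["camera_matrix"]),np.array(cp["dist_coeffs"]))[0][:,0]
def save(n,im): cv2.imwrite(f"pics/{n}.png",cv2.cvtColor(im,cv2.COLOR_RGB2BGR))
E
python3 - <<'E'
from h import *
s=get_state(); print({k:s[k] for k in("clock","tool_pos","eef_rot","contact_force","opening")})
for n in("scene","top"):
    print(n,camera_params(n)); im=snapshot(n); np.save(f"pics/{n}.npy",im); save(n,im)
print(camera_params("wrist")["eye"])
E
```

```text
pics
{'clock': 0.0, 'tool_pos': array([ 0.14396746, -0.6075526 ,  0.23791024]), 'eef_rot': array([-0.55433894,  0.43907777, -0.43800269,  0.55504297]), 'contact_force': array([ 0.74647   , -0.80995172,  0.26271387]), 'opening': 1.0007890339254857}
scene {'camera_matrix': array([[391.74405066,   0.        , 253.9662993 ],
       [  0.        , 391.74405066, 195.00687349],
       [  0.        ,   0.        ,   1.        ]]), 'dist_coeffs': array([-0.03053291,  0.        ,  0.        ,  0.        ,  0.        ]), 'eye': array([ 1.17537789, -0.59825686,  0.75744897]), 'orientation': array([0.41503628, 0.14826631, 0.3137434 , 0.84102739])}
top {'camera_matrix': array([[416.08562783,   0.        , 251.69191396],
       [  0.        , 416.08562783, 187.15920158],
       [  0.        ,   0.        ,   1.        ]]), 'dist_coeffs': array([-0.02965873,  0.        ,  0.        ,  0.        ,  0.        ]), 'eye': array([0.42124743, 0.04305474, 1.3597059 ]), 'orientation': array([ 0.06246537, -0.04711425, -0.7001588 ,  0.70968724])}
[ 0.20964248 -0.59251366  0.384306  ]
```

View pics/scene.png

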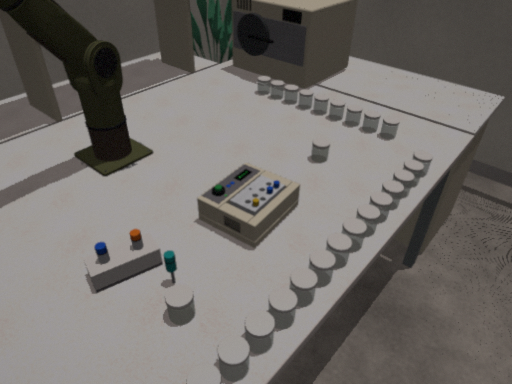

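View pics/top.png

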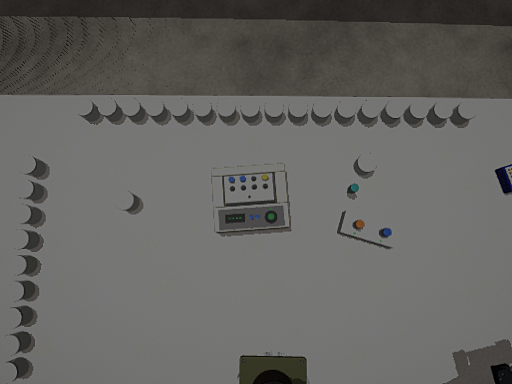

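Scene: heater is centred near (250,195) in both views. Top view: orange cap (360,225), blue (386,232), turquoise look-alike (354,188), jars (367,162) and (128,202), green button (271,216).

Run:
```python
from h import *
cp=camera_params("top"); im=np.load("pics/top.npy")
hsv=cv2.cvtColor(im,cv2.COLOR_RGB2HSV)
def blobs(lo,hi,z,name,mn=8):
    m=cv2.inRange(hsv,lo,hi); n,l,st,c=cv2.connectedComponentsWithStats(m)
    for i in range(1,n):
        if st[i,4]>=mn and c[i,1]>100 and c[i,0]<440: print(name,c[i].round(1),st[i,2:],cast(cp,c[i],z)[0].round(4))
blobs((5,150,60),(16,255,255),.1,"orange")
blobs((105,150,60),(125,255,255),.1,"blue")
blobs((80,120,40),(98,255,255),.1,"turq")
blobs((60,120,30),(79,255,255),.09,"green")
# block (dark outline) and holes: zoom
c=im[150:245,200:300]; save("topz",cv2.resize(c,None,fx=6,fy=6,interpolation=cv2.INTER_CUBIC))
sc=np.load("pics/scene.npy"); cs=camera_params("scene"); hs=cv2.cvtColor(sc,cv2.COLOR_RGB2HSV)
for nm,lo,hi,z in(("orange",(5,150,60),(16,255,255),.1),("green",(60,120,30),(79,255,255),.09)):
    m=cv2.inRange(hs,lo,hi); n,l,st,cc=cv2.connectedComponentsWithStats(m)
    for i in range(1,n):
        if st[i,4]>=15: print("scene",nm,cc[i].round(1),st[i,4],cast(cs,cc[i],z)[0].round(4))
```

```text
orange [359.5 223.8] [ 8  8 52] [ 0.5103 -0.2547  0.1   ]
blue [231.2 179. ] [ 5  5 19] [0.6428 0.1354 0.1   ]
blue [242.1 178.2] [ 5  5 21] [0.6457 0.1018 0.1   ]
blue [257.5 216. ] [ 4  3 10] [0.5298 0.053  0.1   ]
blue [251.6 216.9] [ 4  3 11] [0.5268 0.0708 0.1   ]
blue [386.6 231.8] [ 8  7 49] [ 0.487  -0.3354  0.1   ]
turq [354.2 187.3] [ 8  8 49] [ 0.6213 -0.2412  0.1   ]
green [270.6 216.2] [ 6  7 34] [0.5307 0.013  0.09  ]
scene orange [134.8 234.4] 87 [ 0.5125 -0.2574  0.1   ]
scene green [202.    7.5] 59 [-1.1511  1.5343  0.09  ]
scene green [219.6  25. ] 359 [-0.7074  1.2708  0.09  ]
scene green [195.6  31.7] 62 [-0.7067  1.0621  0.09  ]
scene green [242.2 174.4] 29 [0.5273 0.1152 0.09  ]
scene green [218.1 187.6] 38 [0.5198 0.0207 0.09  ]
```

View pics/topz.png

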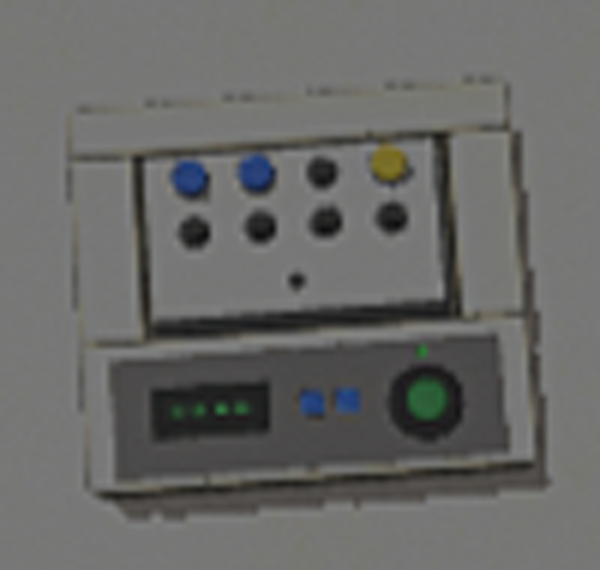

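Probe hole in the zoom is at (297,281), i.e. top pixel ≈(249.1,196.4), button at (270.6,216.2). Now the yaws and the tool axes.

Run:
```python
from h import *
cp=camera_params("top")
h=cast(cp,[249.1,196.4],.092)[0]; b=cast(cp,[270.7,216.1],.092)[0]
v=b-h; print("hole",h,"btn",b,"dist",np.linalg.norm(v),"(87.7)")
print("heater yaw from hole/btn",np.degrees(np.arctan2(v[1],v[0])-np.arctan2(-60,-64)))
# near-row wells in zoom: direction = heater y
w=cast(cp,np.array([[194,232],[261,227],[325,221],[392,217]])/6+[200-.4,150-.4],.092); d=w[0]-w[-1]
print("row yaw",np.degrees(np.arctan2(-d[0],d[1])),np.linalg.norm(d))
s=get_state(); M=R.from_quat(s["eef_rot"]).as_matrix(); print(M.round(3)); print("tool x yaw",np.degrees(np.arctan2(M[1,0],M[0,0])))
c=camera_params("wrist"); Mc=R.from_quat(c["orientation"]).as_matrix(); print(Mc.round(3)); print(M.T@(np.array(c["eye"])-s["tool_pos"]), c["camera_matrix"][0],c["dist_coeffs"])
jar=[cast(cp,p,.07)[0] for p in([367,162],[128,202])]; print(jar)
print(r.grip_point_offset)
```

```text
hole [0.59048943 0.07970613 0.092     ] btn [0.53071925 0.0128564  0.092     ] dist 0.08967362961935871 (87.7)
heater yaw from hole/btn 5.047786823800928
row yaw 5.065998780043874 0.10211917013820232
[[ 0.231 -0.     0.973]
 [-0.973  0.002  0.231]
 [-0.002 -1.    -0.   ]]
tool x yaw -76.65784088572694
[[ 0.23   0.939  0.255]
 [-0.973  0.223  0.059]
 [-0.001 -0.261  0.965]]
[ 0.00022209 -0.14631824  0.06731884] [269.9022146    0.         252.81166931] [-0.03236168  0.          0.          0.          0.        ]
[array([ 0.7074967 , -0.29021723,  0.07      ]), array([0.57085187, 0.46144923, 0.07      ])]
0.0187
```

carry_out([
  [0.0315,0.0493,0],
  [0.0315,0.0493,0],
  [0.0315,0.0493,0],
  [0.0315,0.0493,0],
  [0.0315,0.0493,0],
  [0.0315,0.0493,0],
  [0.0315,0.0493,0],
], twist=[-1.2,-1.2,-1.2,-1.2,-1.2,-1.2,-1.2])

```text
clock: 0.98
tool_pos: [0.3655, -0.2614, 0.2386]
eef_rot: [-0.521, 0.478, -0.478, 0.521]
contact_force: [0.7, -1.0, 0.9]
opening: 1.001
```

carry_out([
  [0.0315,0.0493,0],
  [0.0315,0.0493,0],
  [0.0315,0.0493,0],
  [0.0315,0.0493,0],
  [0.0315,0.0493,0],
  [0.0315,0.0493,0],
  [0.0315,0.0493,0],
  [0,0,0],
], twist=[0,0,0,0,0,0,0,0])

```text
clock: 1.98
tool_pos: [0.5865, 0.0886, 0.2381]
eef_rot: [-0.522, 0.476, -0.475, 0.524]
contact_force: [0.1, -0.8, 0.0]
opening: 1.007
```

Run:
```python
from h import *
s=get_state(); c=camera_params("wrist"); im=snapshot("wrist"); np.save("pics/w1.npy",im); save("w1",im)
np.save("pics/w1c.npy",c,allow_pickle=True)
print(s["tool_pos"],proj(c,[[.5905,.0797,.092],[.5307,.0129,.092]]).round(1))
hsv=cv2.cvtColor(im,cv2.COLOR_RGB2HSV)
m=cv2.inRange(hsv,(60,120,30),(79,255,255)); n,l,st,cc=cv2.connectedComponentsWithStats(m)
for i in range(1,n):
    if st[i,4]>60: print(cc[i].round(1),st[i],cast(c,cc[i],.092).round(4))
```

```text
[0.5865497  0.08856062 0.23811736] [[261.4 176.2]
 [312.8 231.1]]
[317.  235.7] [307 226  21  20 313] [[0.5253 0.0071 0.092 ]]
```

View pics/w1.png

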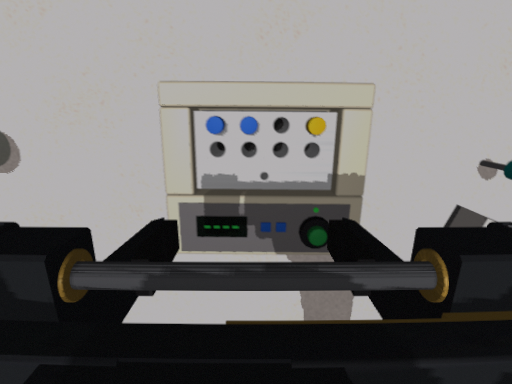

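Hole at ~(264,176), button (317,236), 3.6 px/°-level agreement with the top-view estimate. Triangulate both.

```bash
cat >> h.py <<'E'
def tri(obs):
    """least-squares ray intersection: [(cp,uv),...]"""
    A=np.zeros((3,3));b=np.zeros(3);rs=[]
    for c,uv in obs:
        e=np.array(c["eye"]);d=cast(c,uv,0)[0]-e;d/=np.linalg.norm(d);P=np.eye(3)-np.outer(d,d);A+=P;b+=P@e;rs.append((P,e))
    x=np.linalg.solve(A,b);return x,[np.linalg.norm(P@(x-e)) for P,e in rs]
def dark(im,u,v,k=7,t=None):
    g=cv2.cvtColor(im,cv2.COLOR_RGB2GRAY).astype(float);p=g[v-k:v+k+1,u-k:u+k+1]
    w=np.clip(np.median(p)-15-p,0,None);n,l=cv2.connectedComponents((w>0).astype(np.uint8))
    yy,xx=np.nonzero(w);j=np.argmin((yy-k)**2+(xx-k)**2);w=w*(l==l[yy[j],xx[j]])
    Y,X=np.mgrid[v-k:v+k+1,u-k:u+k+1];return np.array([(X*w).sum(),(Y*w).sum()])/w.sum(),int((w>0).sum())
E
python3 - <<'E'
from h import *
ct=camera_params("top");cs=camera_params("scene");cw=np.load("pics/w1c.npy",allow_pickle=True).item()
t=np.load("pics/top.npy");w=np.load("pics/w1.npy")
ht,n1=dark(t,249,196,4);hw,n2=dark(w,264,176);print(ht,n1,hw,n2)
print("hole",cast(ct,ht,.092),cast(cw,hw,.092))
for o in([(ct,[270.6,216.2]),(cw,[317,235.7])],[(ct,[270.6,216.2]),(cw,[317,235.7]),(cs,[218.1,187.6])]): print("btn",tri(o))
# near well row in wrist, cross-check yaw
ws=[dark(w,u,v,9)[0] for u,v in((217,149),(249,149),(280,149),(312,150))];P=cast(cw,ws,.092);print(P.round(4))
wt=[dark(t,u,v,4)[0] for u,v in((232,188),(243,187),(254,186),(265,186))];Q=cast(ct,wt,.092);print(Q.round(4))
for d in(P[0]-P[3],Q[0]-Q[3]): print("yaw",np.degrees(np.arctan2(-d[0],d[1])),np.linalg.norm(d))
# orange triangulate
print(tri([(ct,[359.5,223.8]),(cs,[134.8,234.4])]))
E
```

```text
[248.99367089 196.40822785] 8 [263.78996656 175.58561873] 58
hole [[0.59045988 0.08003269 0.092     ]] [[0.59146147 0.07718016 0.092     ]]
btn (array([0.53006957, 0.01210285, 0.10419248]), [np.float64(0.001516343161889795), np.float64(0.0015163431618898107)])
btn (array([0.52967127, 0.01146253, 0.10081266]), [np.float64(0.0019034057646879177), np.float64(0.001673622833523323), np.float64(0.0006316423679421188)])
[[0.6172 0.1297 0.092 ]
 [0.6204 0.0967 0.092 ]
 [0.6228 0.0636 0.092 ]
 [0.6255 0.0293 0.092 ]]
[[0.6148 0.1327 0.092 ]
 [0.6179 0.0988 0.092 ]
 [0.621  0.0652 0.092 ]
 [0.6238 0.0314 0.092 ]]
yaw 4.691837836529479 0.1007568672192521
yaw 5.121235893144788 0.10167085911472185
(array([ 0.51009148, -0.25568774,  0.09747588]), [np.float64(0.0004908551144871303), np.float64(0.0004908551144870916)])
```

carry_out([
  [-0.0128,-0.0574,0],
  [-0.0128,-0.0574,0],
  [-0.0128,-0.0574,0],
  [-0.0128,-0.0574,0],
  [-0.0128,-0.0574,0],
  [-0.0128,-0.0574,0],
  [0,0,-0.04],
  [0,0,0],
], twist=[-3.5,-3.5,-3.5,-3.5,-3.5,-3.5,0,0], grip=0.06)

```text
clock: 3.02
tool_pos: [0.5046, -0.2629, 0.1966]
eef_rot: [-0.426, 0.568, -0.563, 0.423]
contact_force: [-0.3, 1.1, -0.5]
opening: 0.681
```

Run:
```python
from h import *
s=get_state(); c=camera_params("wrist"); im=snapshot("wrist"); np.save("pics/w2.npy",im); save("w2",im)
M=R.from_quat(s["eef_rot"]).as_matrix();print(s["tool_pos"],M.round(3).tolist(),"yaw",np.degrees(np.arctan2(M[1,0],M[0,0])))
hsv=cv2.cvtColor(im,cv2.COLOR_RGB2HSV)
for nm,lo,hi in(("or",(5,150,40),(16,255,255)),("bl",(105,150,40),(125,255,255))):
  m=cv2.inRange(hsv,lo,hi); n,l,st,cc=cv2.connectedComponentsWithStats(m)
  for i in range(1,n):
    if st[i,4]>60: print(nm,cc[i].round(1),st[i],cast(c,cc[i],.1).round(4))
```

```text
[ 0.50463334 -0.26287192  0.19662125] [[-0.28, -0.007, 0.96], [-0.96, 0.002, -0.28], [-0.0, -1.0, -0.007]] yaw -106.238580435931
or [243. 185.] [230 170  27  31 658] [[ 0.5118 -0.2555  0.1   ]]
bl [333.4 184.7] [318 170  31  30 696] [[ 0.4885 -0.3363  0.1   ]]
```

View pics/w2.png

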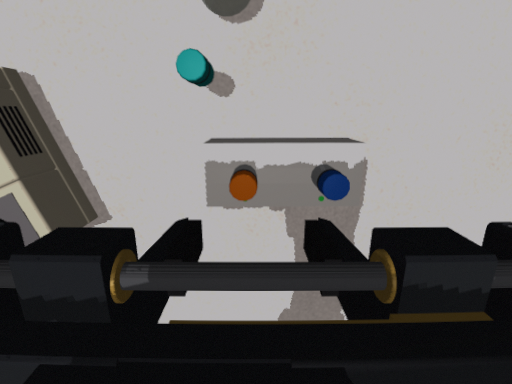

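Orange cap (243,185) and blue (333,185) lie in line with the jaws, with jaws parallel to the stand; correct and descend.

carry_out([
  [0.006,0.0074,-0.02],
  [0,0,-0.05],
  [0,0,-0.04],
  [0,0,-0.0165],
  [0,0,0],
  [0,0,0],
], twist=[0,0,0,0,0,0])

```text
clock: 3.82
tool_pos: [0.5157, -0.2554, 0.074]
eef_rot: [0.425, -0.564, 0.566, -0.426]
contact_force: [-0.4, 0.0, 0.2]
opening: 0.678
```

carry_out([
  [-0.004,0,-0.003],
  [0,0,0],
  [0,0,0],
], twist=[0,0,0])

```text
clock: 4.2
tool_pos: [0.5105, -0.2551, 0.0696]
eef_rot: [0.425, -0.565, 0.565, -0.425]
contact_force: [0.8, 0.2, -0.6]
opening: 0.681
```

carry_out([
  [0,0,0],
  [0,0,0],
  [0,0,0],
  [0,0,0],
  [0,0,0],
  [0,0,0],
  [0,0,0],
], twist=[0,0,0,0,0,0,0], grip=0.0, newtons=35)

```text
clock: 5.08
tool_pos: [0.5104, -0.255, 0.0692]
eef_rot: [0.425, -0.565, 0.565, -0.425]
contact_force: [-0.6, -0.5, -1.2]
opening: 0.286
```

carry_out([
  [0,0,0.03],
  [0,0,0.05],
  [0,0,0.05],
  [0,0,0],
], twist=[0,0,0,0])

```text
clock: 5.58
tool_pos: [0.5127, -0.256, 0.2028]
eef_rot: [0.424, -0.563, 0.567, -0.427]
contact_force: [0.3, 0.2, -1.6]
opening: 0.289
```

carry_out([
  [0.01,0.0417,0],
  [0.01,0.0417,0],
  [0.01,0.0417,0],
  [0.01,0.0417,0],
  [0.01,0.0417,0],
  [0.01,0.0417,0],
  [0.01,0.0417,0],
  [0.01,0.0417,0],
], twist=[2.6,2.6,2.6,2.6,2.6,2.6,2.6,2.6])

```text
clock: 6.58
tool_pos: [0.5895, 0.0798, 0.1975]
eef_rot: [0.522, -0.479, 0.478, -0.52]
contact_force: [1.1, 0.3, -1.2]
opening: 0.285
```

carry_out([
  [0,0,0],
  [0,0,0],
], twist=[0,0])

```text
clock: 6.82
tool_pos: [0.5894, 0.0777, 0.1979]
eef_rot: [0.521, -0.479, 0.479, -0.519]
contact_force: [-0.3, -0.8, -0.3]
opening: 0.284
```

Run:
```python
from h import *
s=get_state(); c=camera_params("wrist"); im=snapshot("wrist"); np.save("pics/w3.npy",im);np.save("pics/w3c.npy",c,allow_pickle=True)
save("w3",cv2.resize(im[100:300,150:370],None,fx=3,fy=3))
print(s["tool_pos"],s["contact_force"],s["opening"],np.degrees(R.from_quat(s["eef_rot"]).as_matrix()[:2,1]))
M=R.from_quat(s["eef_rot"]).as_matrix();print("yaw",np.degrees(np.arctan2(M[1,0],M[0,0])))
tip=s["tool_pos"]+M@[0,.0612,0];print("tip",tip,"px",proj(c,tip),"hole exp px",proj(c,[.591,.0785,.092]))
```

```text
[0.58935226 0.07767657 0.19789651] [-0.31823313 -0.75428775 -0.29802005] 0.2843662060189929 [-0.16066778 -0.08986052]
yaw -85.2882520431259
tip [0.58918065 0.07758058 0.13669682] px [[252.59182417 202.35861639]] hole exp px [[251.76039384 186.05635148]]
```

View pics/w3.png

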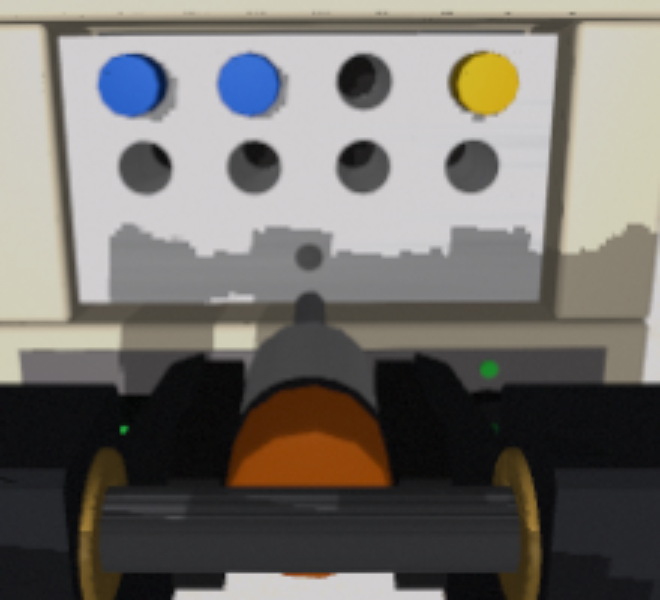

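Stem tip end at px ≈(253,197), hole at ≈(252.7,185.7): alignment in y is good. Drop to just above the metal, slightly short of the hole, so both are seen at near-equal height.

carry_out([
  [-0.01,0,-0.02],
  [0,0,-0.018],
  [0,0,0],
  [0,0,0],
], twist=[0,0,0,0])

```text
clock: 7.38
tool_pos: [0.5808, 0.0776, 0.1617]
eef_rot: [-0.52, 0.479, -0.48, 0.52]
contact_force: [-0.0, 0.6, -1.1]
opening: 0.286
```

Run:
```python
from h import *
s=get_state(); c=camera_params("wrist"); im=snapshot("wrist"); np.save("pics/w4.npy",im);np.save("pics/w4c.npy",c,allow_pickle=True)
save("w4",cv2.resize(im[150:220,210:300],None,fx=8,fy=8,interpolation=cv2.INTER_CUBIC))
print(s["clock"],s["tool_pos"],s["contact_force"])
M=R.from_quat(s["eef_rot"]).as_matrix();tip=s["tool_pos"]+M@[0,.0612,0];print("tip",tip,"px",proj(c,tip),"front edge px",proj(c,tip+M@[0,0,.004]),"hole exp px",proj(c,[.591,.0785,.092]))
```

```text
7.375 [0.58081403 0.07764768 0.16169472] [-0.03875974  0.64923998 -1.13442351]
tip [0.58085751 0.07762057 0.10049474] px [[252.60382106 202.37016335]] front edge px [[252.60080674 197.62989225]] hole exp px [[252.53124486 187.49337881]]
```

View pics/w4.png

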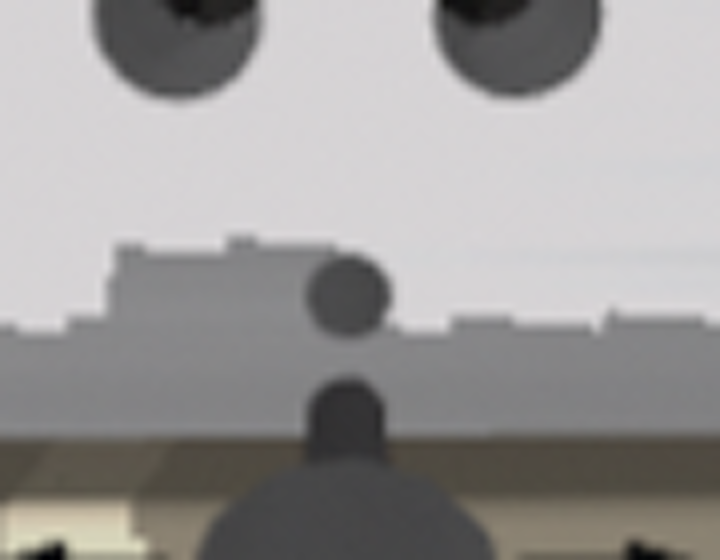

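Close-up: hole centre at px (253.1,186.6), stem front edge at (252.7,196.7); the required shift is ≈ +10.1 mm x, +0.5 mm y, with about 8 mm to go to the metal.

carry_out([
  [0.0101,0.0005,-0.003],
  [0,0,-0.002],
  [0,0,0],
  [0,0,0],
], twist=[0,0,0,0])

```text
clock: 7.92
tool_pos: [0.5904, 0.0792, 0.1562]
eef_rot: [0.52, -0.479, 0.479, -0.52]
contact_force: [-0.8, 0.0, -1.1]
opening: 0.287
```

carry_out([
  [0,0,-0.001],
  [0,0,-0.001],
  [0,0,0],
], twist=[0,0,0])

```text
clock: 8.3
tool_pos: [0.5904, 0.0792, 0.1542]
eef_rot: [0.52, -0.479, 0.479, -0.52]
contact_force: [-0.2, -0.0, -1.2]
opening: 0.284
```

carry_out([
  [0.0005,-0.001,0],
  [0,0,0],
  [0,0,-0.001],
  [0,0,0],
], twist=[0,0,0,0])

```text
clock: 8.8
tool_pos: [0.591, 0.0782, 0.1531]
eef_rot: [0.52, -0.479, 0.479, -0.52]
contact_force: [0.1, 0.3, -1.1]
opening: 0.287
```

carry_out([
  [0,0,-0.001],
  [0,0,0],
], twist=[0,0])

```text
clock: 9.05
tool_pos: [0.5909, 0.0782, 0.1521]
eef_rot: [0.52, -0.479, 0.479, -0.52]
contact_force: [-0.2, 0.7, -0.8]
opening: 0.282
```

carry_out([
  [0,0,-0.001],
  [0,0,-0.001],
  [0,0,0],
], twist=[0,0,0])

```text
clock: 9.43
tool_pos: [0.5909, 0.0782, 0.1501]
eef_rot: [0.52, -0.479, 0.479, -0.52]
contact_force: [-1.0, 0.1, -2.2]
opening: 0.285
```

carry_out([
  [0,0,-0.0015],
  [0,0,-0.0015],
  [0,0,0],
], twist=[0,0,0])

```text
clock: 9.8
tool_pos: [0.5909, 0.0781, 0.1471]
eef_rot: [0.52, -0.479, 0.479, -0.52]
contact_force: [-0.3, 0.1, -1.2]
opening: 0.287
```

No contact force 6 mm below the metal's height: the stem is in the hole. Continue gently.

carry_out([
  [0,0,-0.003],
  [0,0,-0.003],
  [0,0,-0.003],
  [0,0,-0.003],
  [0,0,0],
], twist=[0,0,0,0,0])

```text
clock: 10.42
tool_pos: [0.5908, 0.0781, 0.1349]
eef_rot: [0.52, -0.479, 0.479, -0.52]
contact_force: [0.6, -0.3, -1.6]
opening: 0.286
```

carry_out([
  [0,0,-0.004],
  [0,0,-0.004],
  [0,0,-0.004],
  [0,0,-0.004],
  [0,0,-0.004],
  [0,0,-0.004],
  [0,0,0],
], twist=[0,0,0,0,0,0,0])

```text
clock: 11.3
tool_pos: [0.5908, 0.0781, 0.1109]
eef_rot: [0.52, -0.479, 0.479, -0.52]
contact_force: [0.3, -0.1, -0.9]
opening: 0.285
```

Home is expected at TCP z ≈ 0.103. Final millimetres slowly.

carry_out([
  [0,0,-0.003],
  [0,0,-0.002],
  [0,0,-0.001],
  [0,0,0],
], twist=[0,0,0,0])

```text
clock: 11.8
tool_pos: [0.591, 0.0781, 0.1052]
eef_rot: [0.52, -0.479, 0.479, -0.52]
contact_force: [-0.4, -0.2, -1.3]
opening: 0.284
```

carry_out([
  [0,0,-0.001],
  [0,0,0],
], twist=[0,0])

```text
clock: 12.05
tool_pos: [0.591, 0.0781, 0.1042]
eef_rot: [0.52, -0.479, 0.479, -0.52]
contact_force: [-0.7, -0.1, -1.7]
opening: 0.283
```

carry_out([
  [0,0,-0.001],
  [0,0,0],
], twist=[0,0])

```text
clock: 12.3
tool_pos: [0.591, 0.0782, 0.1032]
eef_rot: [0.52, -0.479, 0.479, -0.52]
contact_force: [0.1, 0.0, -1.3]
opening: 0.282
```

carry_out([
  [0,0,-0.0005],
  [0,0,0],
], twist=[0,0])

```text
clock: 12.55
tool_pos: [0.591, 0.0781, 0.1031]
eef_rot: [-0.52, 0.479, -0.479, 0.52]
contact_force: [-1.2, -0.3, 3.2]
opening: 0.284
```

carry_out([
  [0,0,-0.0005],
  [0,0,0],
], twist=[0,0])

```text
clock: 12.8
tool_pos: [0.5911, 0.0782, 0.1031]
eef_rot: [-0.52, 0.479, -0.479, 0.52]
contact_force: [-1.6, -0.5, 7.2]
opening: 0.281
```

Seated exactly at the expected height; press a bit more firmly and hold.

carry_out([
  [0,0,-0.0005],
  [0,0,0],
  [0,0,0],
], twist=[0,0,0])

```text
clock: 13.18
tool_pos: [0.5911, 0.0782, 0.103]
eef_rot: [-0.52, 0.479, -0.479, 0.52]
contact_force: [-3.6, 0.3, 11.9]
opening: 0.286
```

carry_out([
  [0,0,0.001],
  [0,0,0],
  [0,0,0],
  [0,0,0],
  [0,0,0],
  [0,0,0],
], twist=[0,0,0,0,0,0], grip=0.06)

```text
clock: 13.92
tool_pos: [0.591, 0.0781, 0.1027]
eef_rot: [0.52, -0.479, 0.479, -0.52]
contact_force: [0.1, -0.1, 0.3]
opening: 0.686
```

carry_out([
  [0,0,0.02],
  [0,0,0.04],
  [0,0,0.05],
  [0,0,0.03],
  [0,0,0],
], twist=[0,0,0,0,0])

```text
clock: 14.55
tool_pos: [0.5926, 0.0784, 0.2453]
eef_rot: [-0.519, 0.478, -0.48, 0.522]
contact_force: [0.3, 0.4, -0.4]
opening: 0.682
```

Run:
```python
from h import *
s=get_state(); c=camera_params("wrist"); im=snapshot("wrist")
save("w5",cv2.resize(im[100:300,130:390],None,fx=2.5,fy=2.5))
print(s["clock"],s["tool_pos"],s["contact_force"])
hsv=cv2.cvtColor(im,cv2.COLOR_RGB2HSV)
m=cv2.inRange(hsv,(5,150,40),(16,255,255)); cc=cv2.moments(m,True); u=[cc["m10"]/cc["m00"],cc["m01"]/cc["m00"]]
print("orange",u,"exp cap centre",proj(c,[.591,.078,.133]),"cast",cast(c,u,.133))
```

```text
14.55 [0.59261164 0.07836002 0.24530858] [ 0.32737713  0.40187769 -0.37745075]
orange [252.991452991453, 187.991452991453] exp cap centre [[252.91283174 188.62447485]] cast [[0.59165332 0.07797561 0.133     ]]
```

View pics/w5.png

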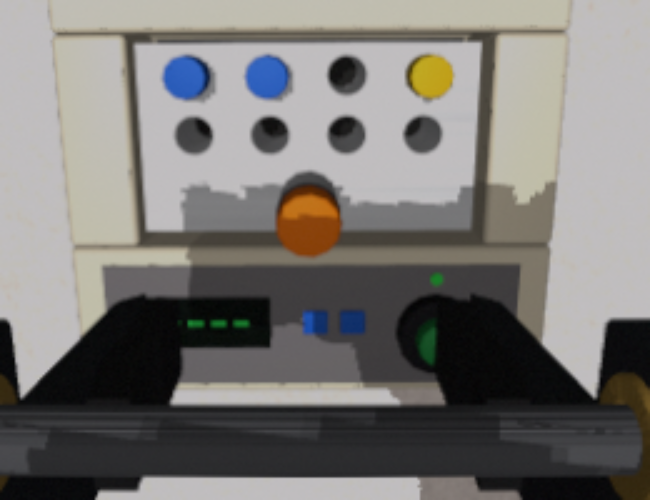

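Logger stands flat and upright on the block at (309,220 in crop); measured cap centre matches. Now close the fingers and go over the button at ≈(0.530, 0.012).

carry_out([
  [-0.0313,-0.0332,0],
  [-0.0313,-0.0332,0],
  [0,0,-0.05],
  [0,0,-0.05],
  [0,0,-0.02],
  [0,0,0],
  [0,0,0],
  [0,0,0],
], twist=[0,0,0,0,0,0,0,0], grip=0.0)

```text
clock: 15.6
tool_pos: [0.529, 0.0118, 0.1236]
eef_rot: [-0.52, 0.478, -0.479, 0.521]
contact_force: [0.3, -0.7, 0.5]
opening: 0.005
```

carry_out([
  [0.001,0,-0.01],
  [0,0,-0.004],
  [0,0,-0.002],
  [0,0,-0.002],
  [0,0,0],
], twist=[0,0,0,0,0])

```text
clock: 16.23
tool_pos: [0.5293, 0.0118, 0.1048]
eef_rot: [0.52, -0.479, 0.479, -0.52]
contact_force: [-0.0, 0.7, 3.4]
opening: 0.007
```

carry_out([
  [0,0,-0.001],
  [0,0,-0.001],
  [0,0,0],
], twist=[0,0,0])

```text
clock: 16.6
tool_pos: [0.5293, 0.0118, 0.1029]
eef_rot: [0.52, -0.479, 0.479, -0.52]
contact_force: [-2.3, -0.5, 4.1]
opening: 0.003
```

carry_out([
  [0,0,-0.001],
  [0,0,-0.001],
  [0,0,0],
], twist=[0,0,0])

```text
clock: 16.98
tool_pos: [0.5293, 0.0118, 0.1025]
eef_rot: [-0.52, 0.479, -0.479, 0.52]
contact_force: [-4.3, 1.4, 21.4]
opening: 0.006
```

Spring force reached ~4 N, then a hard stop (21 N): the button is fully down. Lift and check.

carry_out([
  [0,0,0.01],
  [0,0,0.04],
  [0,0,0.06],
  [0,0,0.05],
  [-0.05,-0.03,0],
  [-0.05,-0.03,0],
  [0,0,0],
  [0,0,0],
], twist=[0,0,0,0,0,0,0,0])

```text
clock: 17.98
tool_pos: [0.4304, -0.0481, 0.261]
eef_rot: [-0.52, 0.479, -0.479, 0.521]
contact_force: [1.2, 0.2, -0.6]
opening: 0.004
```

Run:
```python
from h import *
s=get_state(); print(s["clock"],s["tool_pos"],s["contact_force"])
a=np.load("pics/scene.npy"); b=snapshot("scene"); t=snapshot("top"); cs=camera_params("scene"); ct=camera_params("top")
z=lambda i: cv2.resize(i[140:330,70:350],None,fx=2.8,fy=2.8)
save("fin",z(b))
for nm,im,lo,hi in(("or",t,(5,150,40),(16,255,255)),("bl",t,(105,150,40),(125,255,255)),("gr",b,(60,120,30),(79,255,255)),("or_s",b,(5,150,60),(16,255,255))):
    m=cv2.inRange(cv2.cvtColor(im,cv2.COLOR_RGB2HSV),lo,hi); n,l,st,c=cv2.connectedComponentsWithStats(m)
    print(nm,[(c[i].round(1).tolist(),int(st[i,4])) for i in range(1,n) if st[i,4]>20 and c[i,1]>100])
d=cv2.absdiff(a,b).max(2)
print("jar diff scene",d[280:325,160:200].max(),d[135:165,308:335].max())
```

```text
17.975 [ 0.43041993 -0.04813527  0.2609836 ] [ 1.21697252  0.17338342 -0.60599404]
or [([248.8, 194.4], 52)]
bl [([506.9, 176.2], 57), ([386.6, 231.8], 49)]
gr [([241.4, 174.9], 24), ([218.1, 187.7], 37)]
or_s [([249.7, 176.1], 77)]
jar diff scene 15 15
```

View pics/fin.png

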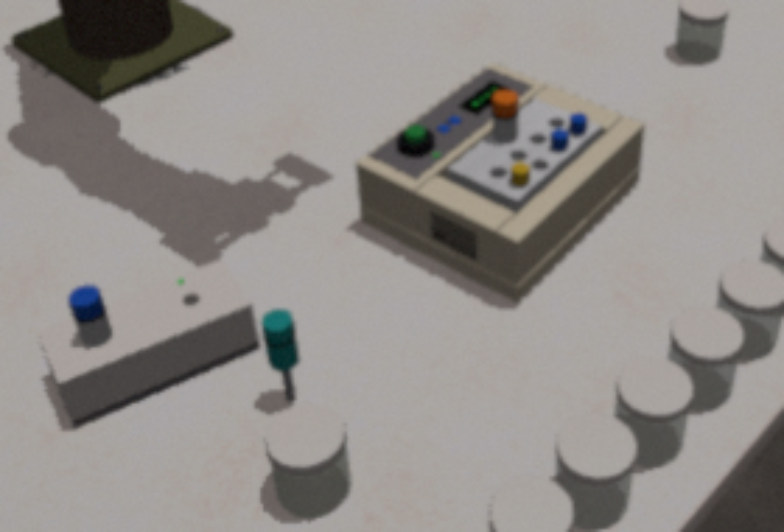

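The logger is seated and upright on the block at (505,110 in the crop). The green button is back at its starting pixel, and the blue logger and the jars have not moved. Handing in.

```bash
python3 -c "
from plant import job; print(job.finish_job())"
```

```text
the job is handed in; nothing more can be done
None
```

The orange logger is home in the heater's probe hole, the start button has been pressed and released, and the job was handed in at about 18 s of robot time.

- **Finding the hole:** I lined the stem up over the hole by a wrist close-up and it went in on the first try. The light feeling slide over the metal was therefore not needed, and I did not do it.
- **Pressing home:** There was no resistance on the way down. The shoulder met the block at the expected height (tool tip at 0.103 m). I pressed to about 12–13 N, well under the 40 N limit.
- **Start button:** The force rose to about 4 N, then hit a hard stop at about 21 N, which matches the button fully down. The button's travel cannot be read directly, so "pressed" rests on that force pattern.
- **Last checks:** The logger is upright, and its cap centre was within 1 mm of where it should be when I let go. The green button is back at its starting pixel, and the blue logger and both jars have not moved. The arm is clear, with no force beyond noise.

The top and wrist cameras disagreed by about 3 mm on the hole's position. The wrist close-up of stem and hole together settled it.

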